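# Clear away the drill-press clamping kit

### The job

Clear up after the drilling job: put the tall hex nut, the T-slot nut and the thick washer each into the tray that already holds its own kind, down on the tray's floor and not on top of the stock, and press the chuck key into the two spring clips of its wooden holder until it snaps fully home. Leave the oil can and the toy truck where they are.

Things in the scene. Friction and masses are not known exactly. Their poses are not given: they have to be found in the camera images.
- hex_nut: loose tall steel hex nut standing upright, 30 mm across its flats, 34.6 mm across corners, 30 mm tall, solid for the gripper (its hole is only seen). Origin at its centre, 15 mm above what it stands on; z up; flats face its own +x and -x and every 60 degrees from there. 0.09 to 0.18 kg.
- t_nut: loose steel T-slot nut standing on its wide base: base 28 x 28 mm and 10 mm thick, on it a neck 28 mm long (x) and 18 mm wide (y) up to 24 mm total height. Origin at its centre, 12 mm above what it stands on; z up. The faces at +x and -x are flat over the full height, 28 mm apart. 0.06 to 0.13 kg.
- washer: loose thick steel washer lying flat, 45 mm outside diameter, 21 mm hole, 8 mm thick. Origin at its centre, 4 mm above what it lies on; z is its axis. 0.06 to 0.11 kg.
- chuck_key: loose steel chuck key, a flat T: shank 12 mm thick along its x, free from x = -44 to +44 mm; cross bar along y at x = -52 (92 mm over its 16 mm ball ends); 16 mm gear at x = +45..58, pilot to +65. Origin: on the shank's axis, mid free shank, 8 mm above the bench: grip here, fingers closing along its y. Mass centre about 10 mm towards the bar; 0.15-0.31 kg.
- tray_nuts: green tray fixed to the bench, 120 (x) x 140 (y) x 20 mm high, walls 3 mm, floor top 3 mm above the bench. Three tall hex nuts of stock stand along its +x side (30 mm tall, fixed). Origin: centre of its underside; z up. Free from x = -57 to +15 mm (middle x = -24, y = 0) for the loose hex nut.
- tray_tnuts: the same kind of tray, with three T-slot nuts of stock along its +x side (24 mm tall, fixed, none below x = +14 mm). Same origin and axes; free from x = -57 to +13 mm. The loose T-slot nut belongs here.
- tray_washers: the same kind of tray, with three washers of stock along its +x side (8 mm thick, two of them stacked 16 mm high, fixed, none below x = +8 mm). Same origin and axes; free from x = -57 to +8 mm. The loose washer belongs here.
- key_holder: board fixed to the bench, 110 (x) x 140 (y) x 15 mm, with two upright spring clips at y = -30 and +30 mm (10 mm wide, tops 53 mm up, mouths 25 mm). Origin: centre of underside. The key's shank goes along y, either way round, its origin at x = y = 0, fingers between the clips. Axis at 41 mm: meets the humps; press down (8-20 N) and it snaps to its seat, axis 31 mm above the underside.
- oil_can: bystander: squat red oil can with a short spout, 66 mm in diameter, 78 mm tall, standing beyond the work. Origin: centre of its underside. Leave it alone.
- toy_truck: bystander: toy tipper truck, red cab and orange bed, 100 mm long (y), 60 mm wide, 56 mm tall. Origin under its centre. Leave it alone.
Things that resemble listed ones, but are neither listed nor needed, are in the scene too. What is meant by the washer is not pink or yellow, and is the smaller of those in its own colour.

How it is judged (in metres and radians):
At the end, for the whole second after the job is handed in: Each part lies in its kind's tray, on the floor, not on the stock (centres at most 55 mm in x, 65 in y from the middle; 26, 24, 13 mm up for nut, T-nut, washer). The key's shank sits in both clips: axis 27-34 mm up, 8 mm sideways, 15 mm lengthways, 0.08 rad, either way round. All at rest (x of hex_nut in the frame of tray_nuts between -0.055 and 0.055 m and y of hex_nut in the frame of tray_nuts between -0.065 and 0.065 m and z of hex_nut in the frame of tray_nuts below 0.026 m and x of t_nut in the frame of tray_tnuts between -0.055 and 0.055 m and y of t_nut in the frame of tray_tnuts between -0.065 and 0.065 m and z of t_nut in the frame of tray_tnuts below 0.024 m and x of washer in the frame of tray_washers between -0.055 and 0.055 m and y of washer in the frame of tray_washers between -0.065 and 0.065 m and z of washer in the frame of tray_washers below 0.013 m and z of chuck_key in the frame of key_holder between 0.027 and 0.034 m and x of chuck_key in the frame of key_holder between -0.008 and 0.008 m and y of chuck_key in the frame of key_holder between -0.015 and 0.015 m and angle between the x axis of chuck_key and the y axis of key_holder, either way round below 0.08 rad and linear speed of each of hex_nut, t_nut, washer, chuck_key below 0.02 m/s); the robot touches nothing.
It fails at once if the oil can is moved more than 20 mm (distance of oil_can from where it was at the start of the episode above 0.02 m).
It fails at once if the toy truck is moved more than 20 mm (distance of toy_truck from where it was at the start of the episode above 0.02 m).
It also fails if it takes over 104 s, if anything falls off the work surface, if the arm or the gripper's body presses on something with over 40 N, if the wrist force passes 120 N, or if a joint passes its speed limit or range.

### The arm

A 6-joint arm with a two-finger parallel gripper is mounted at the origin on the work surface. World frame = base frame: x ahead of the robot, y to its left, z up, the work surface at z = 0. Lengths are in mm, angles in degrees, forces in N, time in s.
With the tool pointing down it reaches from about 275 to 825 mm from the base axis. Payload 5.2 kg.
Tool frame: the origin (TCP) lies at the very end of the fingers, on their centre line; the grasp point (between the pads) lies 19 mm behind it; z points along the fingers, y is the line along which they close (so a half turn about z gives the same grasp; the last joint's range is limited). The gripper opens to 93 mm and grips with 3 to 60 N. Pads are 15 mm wide; open, the fingers measure 128 mm over their backs; the gripper's body (75 mm by 188 mm) begins 65 mm behind the grasp point.
Start: joints at [61.375, 14.817, 87.949, -0, 77.235, -11.62], TCP at [160.832, 525.964, 218.653] pointing down, gripper open.
Joint ranges: [-179.93, 179.93], [-52.35, 119.4], [10.71, 147.94], [-69.91, 249.91], [12.55, 155.21], [-178.61, 178.61]. Speed limits (degrees/s): [147.25, 147.25, 180, 180, 180, 180].

### API

Orientations are given as a 3x3 rotation matrix whose columns are the frame's x, y, z axes.
In Python, from workcell import env gives the robot as it stands.
- The arm moves only by the shell command python3 -m handwheel 'ROWS'. ROWS is JSON, a list that holds one entry, the list of rows, each a list of 7 numbers: the shift along the tool's x, y, z in units of 40 mm (1.0 is 40 mm), then the turn, a rotation vector about the tool's x, y, z in units of 8 degrees (1.0 is 8 degrees), then the closure, from 0 (fully open) to 1 (shut). In form: [[[x, y, z, wx, wy, wz, grip], ...]]. A call has 1 to 5 rows; each row shifts and turns the commanded pose from where the row before left it, along the tool's axes as they then stand; what a row does not reach is not made up. A row lasts 1/8 s, in which the tool goes at most 62.5 mm and 10.7 degrees, less where a joint would pass 70% of its speed; a pose out of reach is approached as far as the arm can. A call is refused whole if a number of a shift passes 1 or a number of a turn 1, either way. A call with a gripper value outside its range is refused whole. The fingers move at their own pace and stop on an object; the grip force is fixed at half the most. Time passes only in rows, so rows that do not move let the fingers close. It gives the time, the measured TCP pose, the force, the opening and the grip force at its end, in the units of the state.
- env.get_obs(): the state, without advancing time (a new reading comes with each control period).
- env.snapshot(name): name is "scene" or "top" or "wrist"; returns the picture (384x512x3 uint8, red, green, blue); there is no depth.
- env.calibration(name): a dict with "camera_matrix" (3x3 intrinsics, pixels), "view" (4x4, takes a point from world to camera coordinates). Camera axes: x right, y down, z forward; pixel columns grow to the right and rows downward; lengths in mm; the calibration is good to about 2 mm. A picture is of the moment at which its call begins: read the wrist's pose just before it. calibration takes no time and is no camera call; for the wrist camera it gives the pose at the moment of the call.
- env.hand_in(): hands the job in; it is judged then, once.
The state is a dict: "time": time; "joint_pos": joint angles; "joint_velocities": joint speeds; "joint_efforts": joint torques, N m; "tool_pos": TCP position; "orientation": TCP orientation; "contact_force": force on the tool from outside, world axes, zero at the start; "ft_torque": the same for the moment, N m; "grip_width": finger opening in mm; "grip_force": force on a finger pad.
Only numpy, scipy, OpenCV 4.12 (cv2) and the standard library are available. Lean on these libraries where they do the work, as an engineer would, in place of code of your own. Each camera call takes 0.05 s, during which the arm holds its last target. There are 200 camera calls.

## Working session

There is one attempt and no reset: what is moved stays moved. The work goes in short steps, Python scripts to look and compute and a shell command to move; the robot and the scene stay as the last step left them, time stands still between calls to the robot, and variables do not carry over. Pictures are saved under pics/ and viewed, at most 14 in all, crops included, and the job is handed in when it is done.

```bash
mkdir -p pics; ls
python3 - <<'E'
from workcell import env
import cv2,numpy as np
np.set_printoptions(precision=2,suppress=True)
o=env.get_obs();print(o['tool_pos'],o['orientation'],o['grip_width'],o['time'])
for n in('scene','top'):
    cv2.imwrite(f'pics/{n}0.png',env.snapshot(n)[...,::-1]); print(n,env.calibration(n))
E
```

```text
pics
[160.56 525.49 217.82] [[-0.96  0.29 -0.  ]
 [ 0.29  0.96 -0.  ]
 [ 0.   -0.   -1.  ]] 93.01018727755115 0.0
scene {'camera_matrix': array([[475.4 ,   0.  , 249.77],
       [  0.  , 475.4 , 196.16],
       [  0.  ,   0.  ,   1.  ]]), 'view': array([[  -0.43,    0.9 ,    0.02,  264.35],
       [   0.72,    0.36,   -0.6 , -369.09],
       [  -0.54,   -0.25,   -0.8 , 1314.65],
       [   0.  ,    0.  ,    0.  ,    1.  ]])}
top {'camera_matrix': array([[389.81,   0.  , 256.25],
       [  0.  , 389.81, 192.53],
       [  0.  ,   0.  ,   1.  ]]), 'view': array([[ -0.01,  -1.  ,  -0.01,  14.7 ],
       [ -0.99,   0.02,  -0.11, 569.43],
       [  0.11,   0.01,  -0.99, 996.78],
       [  0.  ,   0.  ,   0.  ,   1.  ]])}
```

Run:
```python
import cv2
for n in('scene','top'):
    cv2.imwrite(f'pics/{n}0b.png',cv2.resize(cv2.imread(f'pics/{n}0.png'),(800,600),interpolation=cv2.INTER_CUBIC))
```

```text
(no output)
```

View pics/top0b.png

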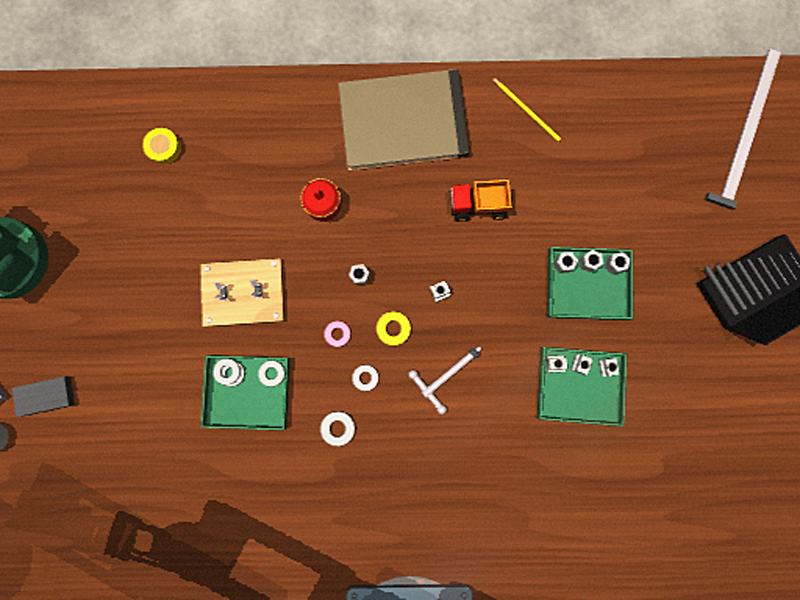

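View pics/scene0b.png

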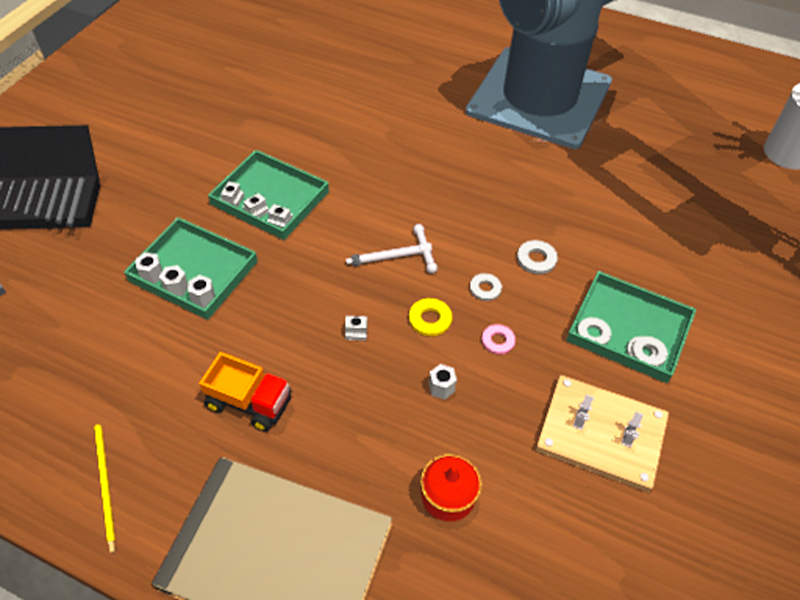

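Top view (800×600 scale): hex nut (359,273), T-nut (440,290), small white washer (365,378), key with its bar crossing at (427,393) and its tip at (478,350), holder (242,292). The nut tray is at (590,283), the T-nut tray at (582,386) and the washer tray at (246,393). Pink, yellow and large white rings are decoys.

```bash
cat > h.py <<'E'
import cv2,numpy as np
from workcell import env
np.set_printoptions(precision=2,suppress=True)
def ray(uv,z,c):
    K,V=np.array(c['camera_matrix']),np.array(c['view']);R,t=V[:3,:3],V[:3,3]
    uv=np.atleast_2d(np.asarray(uv,float)); d=np.c_[uv,np.ones(len(uv))]@np.linalg.inv(K).T@R; p=-R.T@t
    return (p+d*((z-p[2])/d[:,2])[:,None])
def blobs(m,amin=30):
    cs,_=cv2.findContours(m.astype(np.uint8)*255,cv2.RETR_EXTERNAL,cv2.CHAIN_APPROX_NONE)
    return [k[:,0].astype(np.float32) for k in cs if cv2.contourArea(k)>amin]
def rect(pts): # min-area rect of world xy points
    (c,s,a)=cv2.minAreaRect(pts[:,:2].astype(np.float32)); return np.array(c),np.array(s),a
E
python3 - <<'E'
from h import *
im=cv2.imread('pics/top0.png');c=env.calibration('top');h=cv2.cvtColor(im,cv2.COLOR_BGR2HSV)
H,S,V=[h[...,i].astype(int) for i in range(3)]
for nm,m,z,a in(('white',(S<60)&(V>110),8,20),('green',(H>55)&(H<95)&(S>80),20,1000),('board',(H>8)&(H<28)&(V>185)&(S<170),15,800)):
    for k in blobs(m,a):
        q=k.mean(0)
        if q[1]<140 and nm=='white': continue
        print(nm,q*1.5625,*rect(ray(k,z,c)))
        if nm=='white':
            for zz in(16,24,30):print('   ',zz,rect(ray(k,zz,c))[0])
E
```

```text
white [413.04 591.52] [89.9  -6.53] [102.58  17.12] 89.4585189819336
    16 [92.68 -6.52]
    24 [95.46 -6.52]
    30 [97.54 -6.51]
white [409.65 580.89] [110.78  -1.65] [92.41  9.83] 89.45320892333984
    16 [113.4   -1.68]
    24 [116.02  -1.71]
    30 [117.99  -1.73]
white [337.24 428.05] [358.61 117.39] [55.62 54.65] 89.7033462524414
    16 [359.33 116.45]
    24 [360.06 115.51]
    30 [360.6  114.81]
white [ 22.53 391.68] [421.8  647.53] [32.67 49.96] 11.725395202636719
    16 [422.04 642.54]
    24 [422.29 637.55]
    30 [422.47 633.8 ]
white [364.74 377.27] [441.92  70.46] [42.74 39.69] 89.2255630493164
    16 [442.01  69.88]
    24 [442.1  69.3]
    30 [442.16  68.86]
white [270.41 372.76] [452.09 230.97] [43.16 39.84] 89.21986389160156
    16 [452.1  229.17]
    24 [452.11 227.36]
    30 [452.12 226.  ]
white [608.31 367.01] [ 454.03 -345.65] [28.62 30.04] 7.275819778442383
    16 [ 454.02 -343.05]
    24 [ 454.02 -340.45]
    30 [ 454.02 -338.5 ]
white [227.4  371.81] [454.45 304.81] [53.41 43.55] 63.31065368652344
    16 [454.44 302.44]
    24 [454.43 300.07]
    30 [454.4
[... 1111 characters left out ...]
4 [ 636.14 -278.42]
    30 [ 635.07 -276.83]
white [592.83 259.24] [ 639.52 -328.08] [33.71 31.45] 8.440568923950195
    16 [ 638.1  -325.61]
    24 [ 636.68 -323.15]
    30 [ 635.61 -321.3 ]
green [244.74 392.32] [420.62 271.39] [141.89 120.3 ] 87.42898559570312
green [590.87 391.39] [ 423.37 -295.08] [143.48 120.38] 84.54576110839844
green [589.84 282.78] [ 597.41 -316.63] [142.62 122.11] 86.77037048339844
green [ 17.39 257.1 ] [660.35 662.08] [142.9   79.37] 3.472313404083252
board [239.87 292.  ] [592.08 282.26] [108.79 140.27] 3.174614906311035
board [672.81  21.17] [1056.21 -492.7 ] [404.79 110.4 ] 88.716064453125
board [324.07  33.04] [1068.69  143.87] [888.89 128.5 ] 89.9297866821289
```

```bash
python3 -m handwheel '[[[0,0,0,0,0,-0.7,0],[0,0,0,0,0,-0.7,0],[0,0,0,0,0,-0.7,0],[0,0,0,0,0,0,0]]]'
python3 -m handwheel '[[[-0.586,-0.948,0.204,0,0,0,0],[-0.586,-0.948,0.204,0,0,0,0],[-0.586,-0.948,0.204,0,0,0,0],[-0.586,-0.948,0.204,0,0,0,0],[-0.586,-0.948,0.204,0,0,0,0]]]'
python3 -m handwheel '[[[-0.586,-0.948,0.204,0,0,0,0],[-0.586,-0.948,0.204,0,0,0,0],[-0.586,-0.948,0.204,0,0,0,0],[-0.586,-0.948,0.204,0,0,0,0],[-0.586,-0.948,0.204,0,0,0,0]]]'
python3 -m handwheel '[[[-0.586,-0.948,0.204,0,0,0,0],[-0.586,-0.948,0.204,0,0,0,0],[0,0,0,0,0,0,0.3],[0,0,0,0,0,0,0.3]]]'
python3 - <<'E'
from h import *
o=env.get_obs();print(o['tool_pos'],o['orientation'],o['joint_pos'],o['grip_width'],o['time'],o['contact_force'])
print(env.calibration('wrist'))
cv2.imwrite('pics/w1.png',env.snapshot('wrist')[...,::-1])
E
```

```text
time: 0.6
tool_pos: [160.7, 525.7, 218.2]
orientation: [[-1.0, 0.004, -0.0], [0.004, 1.0, -0.001], [0.0, -0.001, -1.0]]
contact_force: [0.9, 0.7, 0.5]
grip_width: 93.0
grip_force: 0.0
time: 1.23
tool_pos: [277.9, 334.7, 177.6]
orientation: [[-1.0, 0.006, 0.0], [0.006, 1.0, 0.0], [-0.0, 0.0, -1.0]]
contact_force: [0.6, -0.3, -0.4]
grip_width: 92.6
grip_force: 0.0
time: 1.85
tool_pos: [394.5, 144.6, 136.9]
orientation: [[-1.0, 0.006, 0.0], [0.006, 1.0, 0.0], [-0.0, 0.0, -1.0]]
contact_force: [0.5, 0.3, 0.4]
grip_width: 92.9
grip_force: 0.0
time: 2.35
tool_pos: [439.9, 70.1, 120.5]
orientation: [[-1.0, 0.006, -0.001], [0.006, 1.0, 0.0], [0.001, 0.0, -1.0]]
contact_force: [0.5, 0.1, 0.7]
grip_width: 77.4
grip_force: 0.0
[439.93  70.14 120.53] [[-1.    0.01 -0.  ]
 [ 0.01  1.    0.  ]
 [ 0.    0.   -1.  ]] [ -5.36   9.7  109.63   0.03  60.74 -95.05] 77.36152072312227 2.35 [0.48 0.14 0.74]
{'camera_matrix': array([[303.65,   0.  , 257.68],
       [  0.  , 303.65, 194.48],
       [  0.  ,   0.  ,   1.  ]]), 'view': array([[   0.  ,    1.  ,    0.  ,  -73.04],
       [   0.96,   -0.01,    0.27, -428.91],
       [   0.27,   -0.  ,   -0.96,  178.78],
       [   0.  ,    0.  ,    0.  ,    1.  ]])}
```

View pics/w1.png

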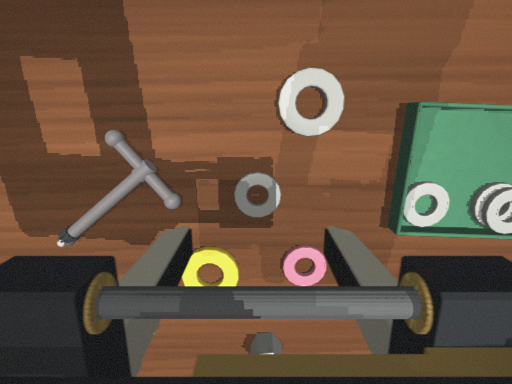

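The wrist view shows the small white washer at (257,195), the key with its bar crossing near (147,170) and its tip at (63,242), and the stock tray at right.

Run:
```python
from h import *
c=env.calibration('wrist');im=cv2.imread('pics/w1.png')
roi=cv2.cvtColor(im,cv2.COLOR_BGR2HSV)[150:235,215:300].astype(int)
m=np.zeros(im.shape[:2],bool);m[150:235,215:300]=(roi[...,1]<60)&(roi[...,2]>70)
for k in blobs(m):print(*rect(ray(k,8,c)))
# key shank: two edges pts
print(ray([[147,170],[63,242],[115,138],[172,201]],8,c))
```

```text
[443.3   70.63] [44.07 43.62] 89.78147888183594
[[ 419.2   -32.05    8.  ]
 [ 491.82 -123.26    8.  ]
 [ 389.6   -58.1     8.  ]
 [ 449.52  -11.11    8.  ]]
```

```bash
python3 -m handwheel '[[[-0.075,0,0.9,0,0,0,0.3],[0,0,0.9,0,0,0,0.3],[0,0,0.8,0,0,0,0.3],[0,0,0.36,0,0,0,0.3],[0,0,0,0,0,0,0.3]]]'
python3 -m handwheel '[[[0,0,0,0,0,0,1],[0,0,0,0,0,0,1],[0,0,0,0,0,0,1],[0,0,0,0,0,0,1],[0,0,0,0,0,0,1]]]'
python3 -m handwheel '[[[0,0,-0.3,0,0,0,1],[0,0,-0.8,0,0,0,1],[0,0,-0.9,0,0,0,1],[0,0,0,0,0,0,1]]]'
```

```text
time: 3.02
tool_pos: [442.5, 71.1, 1.9]
orientation: [[-1.0, 0.002, -0.002], [0.002, 1.0, 0.0], [0.002, 0.0, -1.0]]
contact_force: [-0.3, -0.5, 0.2]
grip_width: 65.1
grip_force: 0.0
time: 3.65
tool_pos: [443.8, 70.1, 2.9]
orientation: [[-1.0, 0.004, 0.001], [0.004, 1.0, 0.0], [-0.001, 0.0, -1.0]]
contact_force: [-1.3, 2.1, 6.0]
grip_width: 43.3
grip_force: 30.0
time: 4.15
tool_pos: [445.7, 69.6, 85.0]
orientation: [[-1.0, 0.004, 0.006], [0.004, 1.0, -0.001], [-0.006, -0.001, -1.0]]
contact_force: [0.0, 0.9, -2.1]
grip_width: 42.9
grip_force: 30.0
```

```bash
python3 -m handwheel '[[[0.24,0.98,0,0,0,0,1],[0.24,0.98,0,0,0,0,1],[0.24,0.98,0,0,0,0,1],[0.24,0.98,0,0,0,0,1],[0.24,0.98,0,0,0,0,1]]]'
python3 -m handwheel '[[[0,0.15,0.3,0,0,0,1],[0,0,0.8,0,0,0,1],[0,0,0.6,0,0,0,1],[0,0,0.25,0,0,0,1],[0,0,0,0,0,0,1]]]'
python3 -m handwheel '[[[0,0,0,0,0,0,0.33],[0,0,0,0,0,0,0.33],[0,0,0,0,0,0,0.33]]]'
python3 -m handwheel '[[[0,0,-0.5,0,0,0,0.33],[0,0,-0.9,0,0,0,0.33],[0,0,-0.9,0,0,0,0.33],[0,0,-0.5,0,0,0,0.33],[0,0,0,0,0,0,0.33]]]'
python3 - <<'E'
from h import *
c=env.calibration('wrist');cv2.imwrite('pics/w2.png',env.snapshot('wrist')[...,::-1])
E
```

```text
time: 4.78
tool_pos: [395.0, 266.9, 81.2]
orientation: [[-1.0, 0.004, -0.002], [0.004, 1.0, -0.001], [0.002, -0.001, -1.0]]
contact_force: [0.8, -0.4, -1.7]
grip_width: 43.0
grip_force: 30.0
time: 5.4
tool_pos: [395.6, 271.0, 3.6]
orientation: [[-1.0, 0.004, -0.002], [0.004, 1.0, -0.001], [0.002, -0.001, -1.0]]
contact_force: [-0.9, -0.5, -1.9]
grip_width: 43.5
grip_force: 30.0
time: 5.78
tool_pos: [396.4, 272.0, 4.4]
orientation: [[-1.0, 0.004, 0.0], [0.004, 1.0, 0.0], [-0.0, 0.0, -1.0]]
contact_force: [0.2, 0.8, -0.4]
grip_width: 61.8
grip_force: 0.0
time: 6.4
tool_pos: [397.4, 272.6, 117.8]
orientation: [[-1.0, 0.003, 0.004], [0.003, 1.0, 0.001], [-0.004, 0.001, -1.0]]
contact_force: [-0.7, 0.5, -0.3]
grip_width: 62.2
grip_force: 0.0
```

View pics/w2.png

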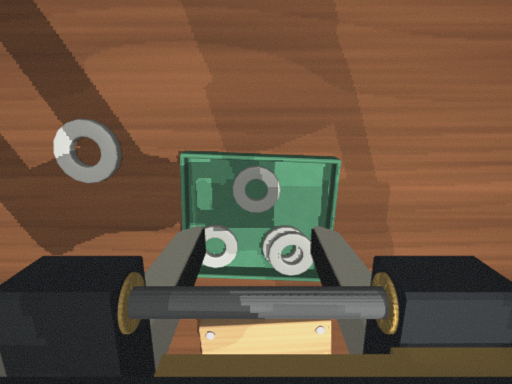

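The washer lies on its tray's floor at (257,188), clear of the stock. Next is the hex nut.

```bash
python3 -m handwheel '[[[-0.908,-0.808,0,0,0,0,0.3],[-0.908,-0.808,0,0,0,0,0.3],[-0.908,-0.808,0,0,0,0,0.3],[-0.908,-0.808,0,0,0,0,0.3],[-0.908,-0.808,0,0,0,0,0.3]]]'
python3 -m handwheel '[[[-0.908,-0.808,0,0,0,0,0.3],[0,0,0,0,0,0,0.3],[0,0,0,0,0,0,0.3]]]'
python3 - <<'E'
from h import *
o=env.get_obs();c=env.calibration('wrist');im=env.snapshot('wrist')[...,::-1];cv2.imwrite('pics/w3.png',im)
print(o['tool_pos'],o['joint_pos'])
h=cv2.cvtColor(im,cv2.COLOR_BGR2HSV).astype(int)
m=(h[...,1]<60)&(h[...,2]>60);m[250:]=0
for k in blobs(m,150):print(k.min(0),k.max(0),*rect(ray(k,30,c)))
E
```

```text
time: 7.08
tool_pos: [577.3, 108.6, 114.3]
orientation: [[-1.0, 0.004, -0.003], [0.004, 1.0, 0.0], [0.003, 0.0, -1.0]]
contact_force: [-0.3, 0.4, -0.2]
grip_width: 65.0
grip_force: 0.0
time: 7.45
tool_pos: [611.9, 77.6, 114.5]
orientation: [[-1.0, 0.004, -0.004], [0.004, 1.0, 0.001], [0.004, 0.001, -1.0]]
contact_force: [-0.1, 0.3, -0.2]
grip_width: 65.3
grip_force: 0.0
[611.94  77.65 114.49] [ -3.13  26.43  86.11   0.03  67.67 -92.9 ]
[316. 226.] [354. 249.] [650.05 145.33] [39.17 19.63] 40.10568618774414
[161. 226.] [199. 249.] [649.46  10.91] [19.5  39.27] 49.4907341003418
[238. 185.] [277. 226.] [617.65  78.12] [33.99 37.29] 89.783447265625
[446. 163.] [492. 205.] [599.   257.34] [38.22 37.88] 2.7377054691314697
[ 78. 152.] [129. 191.] [588.35 -52.3 ] [26.15 38.4 ] 22.58395767211914
[422.   0.] [479.  28.] [469.71 220.59] [40.26 18.44] 89.82948303222656
[5. 0.] [74. 58.] [475.92 -85.41] [17.44 67.73] 37.64789962768555
```

View pics/w3.png

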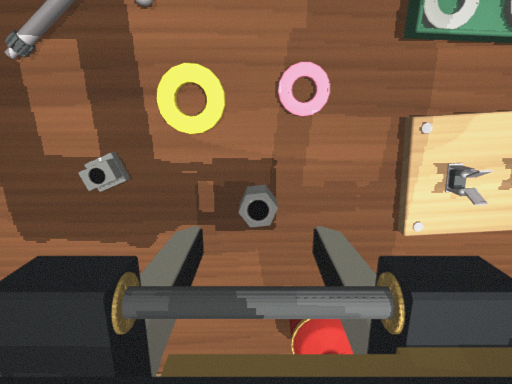

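The nut is at (258,210), the T-nut at (103,172), and the right-hand clip is visible at (462,180). I zoom in on the nut and the T-nut for their yaw.

Run:
```python
import cv2,numpy as np
im=cv2.imread('pics/w3.png')
f=lambda x,y:cv2.resize(im[y:y+60,x:x+66],(396,360),interpolation=cv2.INTER_CUBIC)
cv2.imwrite('pics/w3c.png',np.hstack([f(225,175),f(70,140)]))
```

```text
(no output)
```

View pics/w3c.png

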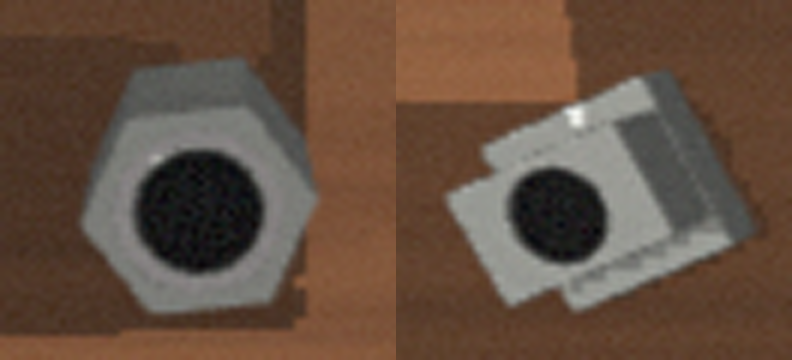

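Run:
```python
from h import *
c=env.calibration('wrist')
a=np.array([(128,118),(240,106),(317,196),(272,303),(152,313),(82,222)])/6+[225,175]
w=ray(a,30,c)[:,:2];print(w.mean(0))
e=np.roll(w,-1,0)-w;print(np.linalg.norm(e,axis=1),np.degrees(np.arctan2(e[:,1],e[:,0]))%60)
b=(np.array([(447,197),(617,122),(672,237),(510,305)])-[396,0])/6+[70,140]
w=ray(b,24,c)[:,:2];print(w.mean(0));e=np.roll(w,-1,0)-w;print(np.linalg.norm(e,axis=1),np.degrees(np.arctan2(e[:,1],e[:,0]))%180)
```

```text
[621.59  79.16]
[16.16 17.62 17.76 17.8  17.42 17.16] [36.17 39.62 38.9  34.91 35.33 36.29]
[592.07 -59.79]
[28.07 17.71 26.94 17.41] [112.61  18.78 112.04  22.43]
```

```bash
python3 -m handwheel '[[[-0.225,0.035,0,0,0,0,0.3],[0,0,0,0,0,0.95,0.3],[0,0,0,0,0,0.95,0.3],[0,0,0,0,0,0.95,0.3],[0,0,0,0,0,0,0.3]]]'
python3 -m handwheel '[[[0,0,0.9,0,0,0,0.3],[0,0,0.9,0,0,0,0.3],[0,0,0.65,0,0,0,0.3],[0,0,0.3,0,0,0,0.3],[0,0,0,0,0,0,0.3]]]'
python3 -m handwheel '[[[0,0,0,0,0,0,1],[0,0,0,0,0,0,1],[0,0,0,0,0,0,1],[0,0,0,0,0,0,1],[0,0,0,0,0,0,1]]]'
python3 -m handwheel '[[[0,0,-0.3,0,0,0,1],[0,0,-0.8,0,0,0,1],[0,0,-0.8,0,0,-0.95,1],[0,0,0,0,0,-0.95,1],[0,0,0,0,0,-0.95,1]]]'
```

```text
time: 8.12
tool_pos: [622.5, 79.7, 116.6]
orientation: [[-0.921, 0.389, 0.001], [0.389, 0.921, 0.0], [-0.0, 0.0, -1.0]]
contact_force: [-0.0, 0.2, -0.5]
grip_width: 65.0
grip_force: 0.0
time: 8.75
tool_pos: [622.1, 79.1, 5.9]
orientation: [[-0.921, 0.389, -0.001], [0.389, 0.921, 0.0], [0.001, -0.0, -1.0]]
contact_force: [-0.4, -0.6, -0.0]
grip_width: 65.0
grip_force: 0.0
time: 9.38
tool_pos: [622.7, 78.6, 6.8]
orientation: [[-0.92, 0.391, 0.001], [0.391, 0.92, -0.0], [-0.001, 0.0, -1.0]]
contact_force: [-1.0, 0.0, 2.9]
grip_width: 30.0
grip_force: 30.0
time: 10.0
tool_pos: [622.8, 78.8, 83.6]
orientation: [[-1.0, -0.001, 0.001], [-0.001, 1.0, 0.0], [-0.001, 0.0, -1.0]]
contact_force: [-0.9, 0.1, -0.5]
grip_width: 30.0
grip_force: 30.0
```

```bash
python3 -m handwheel '[[[0.1235,-0.985,0,0,0,0,1],[0.1235,-0.985,0,0,0,0,1],[0.1235,-0.985,0,0,0,0,1],[0.1235,-0.985,0,0,0,0,1],[0.1235,-0.985,0,0,0,0,1]]]'
python3 -m handwheel '[[[0.1235,-0.985,0,0,0,0,1],[0.1235,-0.985,0,0,0,0,1],[0.1235,-0.985,0,0,0,0,1],[0.1235,-0.985,0,0,0,0,1],[0.1235,-0.985,0,0,0,0,1]]]'
python3 -m handwheel '[[[0,0,0,0,0,0,1],[0,0,0.8,0,0,0,1],[0,0,0.7,0,0,0,1],[0,0,0.3,0,0,0,1],[0,0,0,0,0,0,1]]]'
python3 -m handwheel '[[[0,0,0,0,0,0,1],[0,0,0,0,0,0,0.45],[0,0,0,0,0,0,0.45],[0,0,0,0,0,0,0.45]]]'
python3 -m handwheel '[[[0,0,-0.5,0,0,0,0.45],[0,0,-0.9,0,0,0,0.45],[0,0,-0.9,0,0,0,0.45],[0,0,-0.6,0,0,0,0.45],[0,0,0,0,0,0,0.45]]]'
python3 - <<'E'
from h import *
c=env.calibration('wrist');cv2.imwrite('pics/w4.png',env.snapshot('wrist')[...,::-1])
E
```

```text
time: 10.62
tool_pos: [596.8, -119.4, 82.9]
orientation: [[-1.0, 0.004, 0.0], [0.004, 1.0, -0.0], [-0.0, -0.0, -1.0]]
contact_force: [0.1, 0.2, -0.7]
grip_width: 29.6
grip_force: 30.0
time: 11.25
tool_pos: [571.4, -316.3, 82.9]
orientation: [[-1.0, 0.004, 0.0], [0.004, 1.0, -0.0], [-0.0, -0.0, -1.0]]
contact_force: [0.4, -1.4, -0.3]
grip_width: 29.6
grip_force: 30.0
time: 11.88
tool_pos: [571.8, -314.1, 10.5]
orientation: [[-1.0, 0.003, -0.0], [0.003, 1.0, 0.001], [0.0, 0.001, -1.0]]
contact_force: [-0.0, -0.4, -1.3]
grip_width: 30.0
grip_force: 30.0
time: 12.38
tool_pos: [571.7, -315.2, 10.6]
orientation: [[-1.0, 0.004, 0.0], [0.004, 1.0, -0.0], [-0.0, -0.0, -1.0]]
contact_force: [-0.5, 0.1, 1.5]
grip_width: 50.2
grip_force: 0.0
time: 13.0
tool_pos: [572.9, -316.1, 128.7]
orientation: [[-1.0, 0.004, 0.004], [0.004, 1.0, -0.003], [-0.004, -0.003, -1.0]]
contact_force: [-0.3, 0.6, -1.3]
grip_width: 51.0
grip_force: 0.0
```

View pics/w4.png

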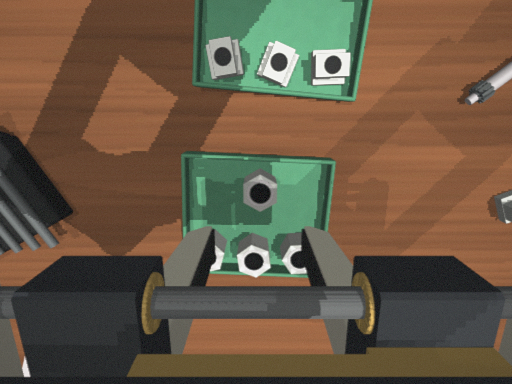

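The nut stands in its tray at (261,190), clear of the stock. Next is the T-nut.

```bash
python3 -m handwheel '[[[-0.06,0.914,0,0,0,0,0.3],[-0.06,0.914,0,0,0,0,0.3],[-0.06,0.914,0,0,0,0,0.3],[-0.06,0.914,0,0,0,0,0.3],[-0.06,0.914,0,0,0,0,0.3]]]'
python3 -m handwheel '[[[-0.06,0.914,0,0,0,0,0.3],[-0.06,0.914,0,0,0,0,0.3],[0,0,0,0,0,-0.93,0.3],[0,0,0,0,0,-0.93,0.3],[0,0,0,0,0,-0.93,0.3]]]'
python3 -m handwheel '[[[0,0,0.9,0,0,0,0.3],[0,0,0.9,0,0,0,0.3],[0,0,0.9,0,0,0,0.3],[0,0,0.4,0,0,0,0.3],[0,0,0,0,0,0,0.3]]]'
python3 -m handwheel '[[[0,0,0,0,0,0,1],[0,0,0,0,0,0,1],[0,0,0,0,0,0,1],[0,0,0,0,0,0,1],[0,0,0,0,0,0,1]]]'
python3 -m handwheel '[[[0,0,-0.3,0,0,0,1],[0,0,-0.8,0,0,0,1],[0,0,-0.8,0,0,0.93,1],[0,0,0,0,0,0.93,1],[0,0,0,0,0,0.93,1]]]'
```

```text
time: 13.68
tool_pos: [583.2, -130.7, 124.2]
orientation: [[-1.0, 0.004, -0.003], [0.004, 1.0, 0.001], [0.003, 0.001, -1.0]]
contact_force: [-0.4, 1.1, -0.3]
grip_width: 65.3
grip_force: 0.0
time: 14.3
tool_pos: [588.2, -58.6, 124.2]
orientation: [[-0.925, -0.381, -0.003], [-0.381, 0.925, 0.001], [0.003, 0.002, -1.0]]
contact_force: [-0.6, 0.9, -0.3]
grip_width: 65.2
grip_force: 0.0
time: 14.92
tool_pos: [588.5, -59.0, 1.6]
orientation: [[-0.926, -0.376, -0.002], [-0.376, 0.926, 0.001], [0.002, 0.001, -1.0]]
contact_force: [-1.1, 0.5, -0.5]
grip_width: 64.9
grip_force: 0.0
time: 15.55
tool_pos: [589.4, -59.3, 2.4]
orientation: [[-0.926, -0.377, 0.0], [-0.377, 0.926, -0.0], [-0.0, -0.0, -1.0]]
contact_force: [-0.7, -0.4, 0.5]
grip_width: 28.1
grip_force: 30.0
time: 16.18
tool_pos: [589.8, -59.3, 79.9]
orientation: [[-1.0, 0.008, 0.002], [0.008, 1.0, -0.001], [-0.002, -0.001, -1.0]]
contact_force: [0.1, 1.0, -0.1]
grip_width: 27.7
grip_force: 30.0
```

```bash
python3 -m handwheel '[[[0.785,-0.973,0,0,0,0,1],[0.785,-0.973,0,0,0,0,1],[0.785,-0.973,0,0,0,0,1],[0.785,-0.973,0,0,0,0,1],[0.785,-0.973,0,0,0,0,1]]]'
python3 -m handwheel '[[[0.785,-0.973,0,0,0,0,1],[0,0,0.8,0,0,0,1],[0,0,0.7,0,0,0,1],[0,0,0.34,0,0,0,1],[0,0,0,0,0,0,1]]]'
python3 -m handwheel '[[[0,0,0,0,0,0,1],[0,0,0,0,0,0,0.45],[0,0,0,0,0,0,0.45],[0,0,0,0,0,0,0.45]]]'
python3 -m handwheel '[[[0,0,-0.5,0,0,0,0.45],[0,0,-0.9,0,0,0,0.45],[0,0,-0.9,0,0,0,0.45],[0,0,-0.6,0,0,0,0.45],[0,0,0,0,0,0,0.45]]]'
python3 - <<'E'
from h import *
cv2.imwrite('pics/w5.png',env.snapshot('wrist')[...,::-1])
E
```

```text
time: 16.8
tool_pos: [430.8, -254.5, 79.3]
orientation: [[-1.0, 0.003, 0.001], [0.003, 1.0, -0.001], [-0.001, -0.001, -1.0]]
contact_force: [0.3, -0.5, -0.7]
grip_width: 28.3
grip_force: 30.0
time: 17.42
tool_pos: [400.3, -292.1, 4.9]
orientation: [[-1.0, 0.003, -0.0], [0.003, 1.0, 0.0], [0.0, 0.0, -1.0]]
contact_force: [0.6, 0.5, -1.1]
grip_width: 28.0
grip_force: 30.0
time: 17.92
tool_pos: [400.2, -292.1, 4.9]
orientation: [[-1.0, 0.003, 0.0], [0.003, 1.0, -0.0], [-0.0, -0.0, -1.0]]
contact_force: [0.3, -0.5, 0.6]
grip_width: 50.3
grip_force: 0.0
time: 18.55
tool_pos: [401.1, -293.1, 122.5]
orientation: [[-1.0, 0.004, 0.003], [0.004, 1.0, -0.003], [-0.003, -0.003, -1.0]]
contact_force: [0.0, -0.4, -0.2]
grip_width: 50.9
grip_force: 0.0
```

View pics/w5.png

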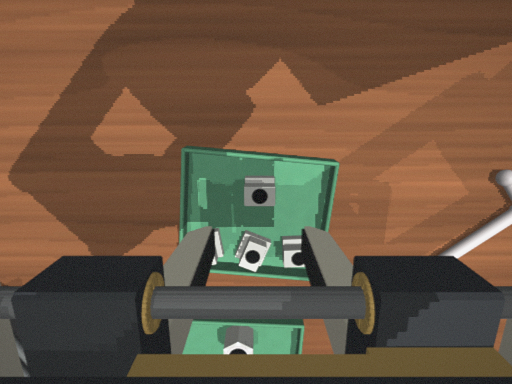

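The T-nut is in its tray at (259,193), clear of the stock. Now the key. Its origin is at about (451.6,-72.7), with its x axis at -51.7°. I go above it and look.

```bash
python3 -m handwheel '[[[-0.211,0.918,0,0,0,0,0.45],[-0.211,0.918,0,0,0,0,0.45],[-0.211,0.918,0,0,0,0,0.45],[-0.211,0.918,0,0,0,0,0.45],[-0.211,0.918,0,0,0,0,0.45]]]'
python3 -m handwheel '[[[-0.211,0.918,0,0,0,0,0.45],[0,0,0,0,0,0.92,0.45],[0,0,0,0,0,0.92,0.45],[0,0,0,0,0,0.92,0.45],[0,0,0,0,0,0.92,0.45]]]'
python3 -m handwheel '[[[0,0,0,0,0,0.92,0.45],[0,0,0,0,0,0.92,0.45],[0,0,0,0,0,0.92,0.45],[0,0,0,0,0,0,0.45],[0,0,0,0,0,0,0.45]]]'
python3 - <<'E'
from h import *
o=env.get_obs();c=env.calibration('wrist');im=env.snapshot('wrist')[...,::-1];cv2.imwrite('pics/w6.png',im)
print(o['tool_pos'],o['orientation'],o['joint_pos']); import pickle;pickle.dump(c,open('c6.pkl','wb'))
E
```

```text
time: 19.23
tool_pos: [442.1, -107.0, 119.1]
orientation: [[-1.0, 0.004, -0.002], [0.004, 1.0, 0.001], [0.002, 0.001, -1.0]]
contact_force: [0.5, -0.1, -0.3]
grip_width: 51.3
grip_force: 0.0
time: 19.85
tool_pos: [450.4, -71.4, 119.0]
orientation: [[-0.867, 0.498, -0.003], [0.498, 0.867, 0.001], [0.003, -0.0, -1.0]]
contact_force: [0.2, 0.5, -1.0]
grip_width: 50.9
grip_force: 0.0
time: 20.48
tool_pos: [451.0, -71.7, 119.9]
orientation: [[-0.621, 0.784, -0.002], [0.784, 0.621, 0.001], [0.001, -0.001, -1.0]]
contact_force: [-0.2, 0.3, 0.4]
grip_width: 51.4
grip_force: 0.0
[451.02 -71.74 119.91] [[-0.62  0.78 -0.  ]
 [ 0.78  0.62  0.  ]
 [ 0.   -0.   -1.  ]] [-23.08  10.87 108.23  -0.    60.99 -61.49]
```

View pics/w6.png

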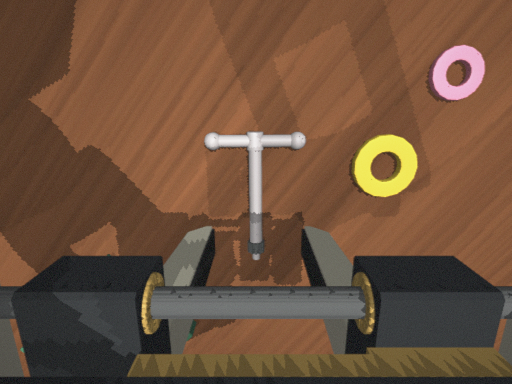

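The key lies aligned between the fingers, with its bar crossing at (255,141), its ball ends at (212,141) and (298,140), and its tip at (257,258).

Run:
```python
from h import *
import pickle
c=pickle.load(open('c6.pkl','rb'));o=env.get_obs();R=np.array(o['orientation']);p=o['tool_pos']
w=ray([[255,141],[257,258],[212,141],[298,140]],8,c)
print((w-p)@R)
d=w[1]-w[0];print(np.linalg.norm(d),np.degrees(np.arctan2(d[1],d[0])));og=w[0]+d/np.linalg.norm(d)*52;print(og,(og-p)@R)
```

```text
[[ 47.75  -1.98 112.19]
 [-69.33  -0.09 112.07]
 [ 47.7  -41.04 112.22]
 [ 48.7   37.05 112.17]]
117.0959007228136 -50.691615278761745
[452.77 -75.78   8.  ] [ -4.24  -1.14 112.14]
```

```bash
python3 -m handwheel '[[[-0.105,-0.03,0.9,0,0,0,0.45],[0,0,0.9,0,0,0,0.45],[0,0,0.8,0,0,0,0.45],[0,0,0.36,0,0,0,0.45],[0,0,0,0,0,0,0.45]]]'
python3 -m handwheel '[[[0,0,0,0,0,0,1],[0,0,0,0,0,0,1],[0,0,0,0,0,0,1],[0,0,0,0,0,0,1],[0,0,0,0,0,0,1]]]'
python3 -m handwheel '[[[0,0,-0.3,0,0,0,1],[0,0,-0.8,0,0,0,1],[0,0,-0.9,0,0,0,1],[0,0,-0.9,0,0,0,1],[0,0,0,0,0,0,1]]]'
python3 - <<'E'
from h import *
o=env.get_obs();im=env.snapshot('wrist')[...,::-1];cv2.imwrite('pics/w7.png',im)
im=env.snapshot('scene')[...,::-1];cv2.imwrite('pics/s7.png',im)
print(o['tool_pos'],o['contact_force'],o['ft_torque'])
c=env.calibration('top');im=cv2.imread('pics/top0.png')
x,y=[int(v/1.5625) for v in(195,250)]
cv2.imwrite('pics/hold.png',np.vstack([cv2.resize(im[y:y+58,x:x+64],(640,580),interpolation=cv2.INTER_CUBIC)]))
E
```

```text
time: 21.15
tool_pos: [453.2, -76.0, 1.9]
orientation: [[-0.62, 0.785, -0.001], [0.785, 0.62, 0.0], [0.001, -0.0, -1.0]]
contact_force: [0.5, -0.2, -0.4]
grip_width: 51.0
grip_force: 0.0
time: 21.78
tool_pos: [453.2, -76.0, 2.5]
orientation: [[-0.62, 0.785, 0.0], [0.785, 0.62, -0.0], [-0.0, 0.0, -1.0]]
contact_force: [-1.3, -0.1, 1.6]
grip_width: 11.3
grip_force: 30.0
time: 22.4
tool_pos: [455.1, -76.7, 121.3]
orientation: [[-0.62, 0.785, 0.006], [0.785, 0.62, -0.003], [-0.006, 0.003, -1.0]]
contact_force: [1.2, 0.4, -2.9]
grip_width: 11.2
grip_force: 30.0
[455.12 -76.69 121.27] [ 1.19  0.43 -2.93] [-0.08 -0.01 -0.05]
```

View pics/w7.png

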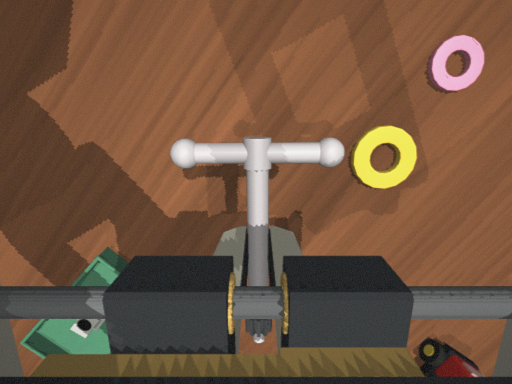

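View pics/hold.png

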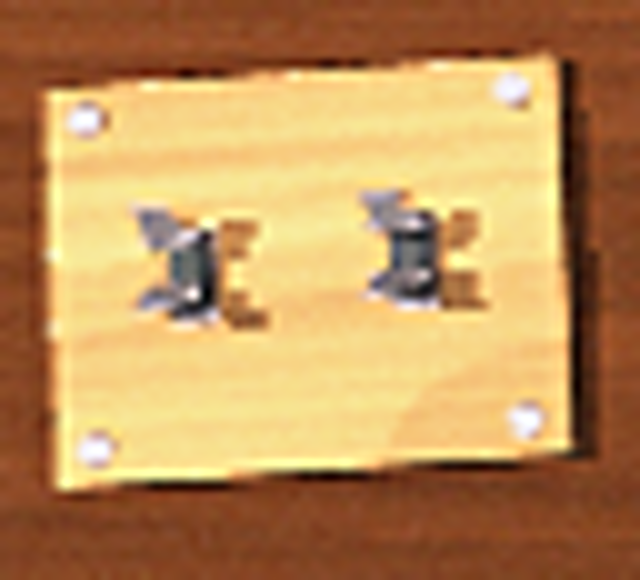

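The key is held level: the ball ends at (183,153) and (331,152) are 148 px apart, which puts the bar at about 156 mm depth, as expected. The holder crop shows screws at (88,120), (513,88), (526,420) and (97,450), and clips at (190,270) and (415,250).

Run:
```python
from h import *
c=env.calibration('top')
for a in([(88,120),(513,88),(526,420),(97,450)],[(45,90),(555,58),(573,450),(60,488)]):
    w=ray(np.array(a)/10+[124,160],15.5,c)[:,:2]
    d=w[0]-w[1];e=w[3]-w[2]; f=w[0]-w[3];g=w[1]-w[2]
    print(w.mean(0),[np.degrees(np.arctan2(*v[::-1])) for v in(d,e,f,g)],[np.linalg.norm(v) for v in (d,f)])
# key in the tool frame from wrist picture
c=env.calibration('wrist');o=env.get_obs();R=np.array(o['orientation']);p=np.array(o['tool_pos'])
z=p[2]+6
w=ray([[183.5,153],[331,152.5],[259,340]],z,c);t=(w-p)@R;print(t,np.linalg.norm(w[0]-w[1]))
```

```text
[591.06 280.49] [np.float64(93.42895829681524), np.float64(93.14532226100081), np.float64(2.7989550326706962), np.float64(2.7608469552435317)] [np.float64(115.64132506646246), np.float64(89.88136673828592)]
[590.6  279.88] [np.float64(92.70081887021928), np.float64(93.38494721596659), np.float64(3.4578488300519266), np.float64(3.0702757415083024)] [np.float64(138.82555113761987), np.float64(108.48061730855856)]
[[ 52.83 -38.76  -6.  ]
 [ 53.14  39.3   -6.  ]
 [-65.77   1.42  -6.  ]] 78.05991206572726
```

```bash
python3 -m handwheel '[[[0,0,0,0,0,0.88,1],[0,0,0,0,0,0.88,1],[0,0,0,0,0,0.88,1],[0,0,0,0,0,0.88,1],[0,0,0,0,0,0.88,1]]]'
python3 -m handwheel '[[[0.87,0.393,0,0,0,0,1],[0.87,0.393,0,0,0,0,1],[0.87,0.393,0,0,0,0,1],[0.87,0.393,0,0,0,0,1],[0.87,0.393,0,0,0,0,1]]]'
python3 -m handwheel '[[[0.87,0.393,0,0,0,0,1],[0.87,0.393,0,0,0,0,1],[0.87,0.393,0,0,0,0,1],[0.87,0.393,0,0,0,0,1],[0.87,0.393,0,0,0,0,1]]]'
python3 -m handwheel '[[[0,0,0,0,0,0,1],[0,0,0,0,0,0,1]]]'
python3 - <<'E'
from h import *
o=env.get_obs();c=env.calibration('wrist');im=env.snapshot('wrist')[...,::-1];cv2.imwrite('pics/w8.png',im)
print(o['tool_pos'],o['orientation'],o['joint_pos']); import pickle;pickle.dump(c,open('c8.pkl','wb'))
E
```

```text
time: 23.12
tool_pos: [451.8, -75.4, 116.4]
orientation: [[-0.049, 0.999, -0.004], [0.999, 0.049, 0.002], [0.002, -0.004, -1.0]]
contact_force: [0.1, 0.5, -1.5]
grip_width: 11.1
grip_force: 30.0
time: 23.75
tool_pos: [521.2, 103.2, 116.2]
orientation: [[-0.054, 0.999, -0.004], [0.999, 0.054, -0.0], [0.0, -0.004, -1.0]]
contact_force: [0.1, -1.1, -1.7]
grip_width: 11.4
grip_force: 30.0
time: 24.38
tool_pos: [590.4, 280.7, 115.5]
orientation: [[-0.054, 0.999, -0.004], [0.999, 0.054, -0.001], [-0.001, -0.004, -1.0]]
contact_force: [0.0, 0.1, -2.1]
grip_width: 11.0
grip_force: 30.0
time: 24.62
tool_pos: [590.1, 279.3, 116.1]
orientation: [[-0.054, 0.999, -0.004], [0.999, 0.054, -0.002], [-0.001, -0.004, -1.0]]
contact_force: [-0.1, 0.1, -2.9]
grip_width: 11.2
grip_force: 30.0
[590.07 279.31 116.1 ] [[-0.05  1.   -0.  ]
 [ 1.    0.05 -0.  ]
 [-0.   -0.   -1.  ]] [15.58 29.79 80.26 -0.03 70.2  12.48]
```

View pics/w8.png

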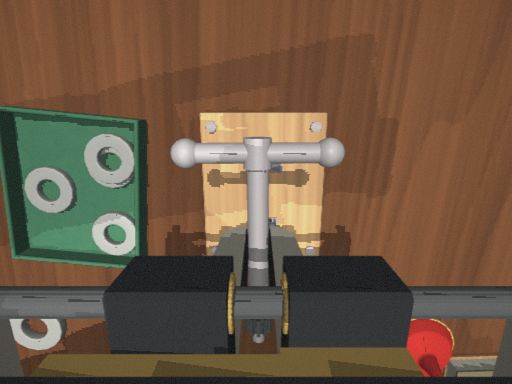

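The board shows beneath the key, with screws at (211,128) and (316,127), its far edge at row 113, and its top corners at (200,113) and (327,113).

Run:
```python
from h import *
import pickle
c=pickle.load(open('c8.pkl','rb'));o=env.get_obs();R=np.array(o['orientation']);p=np.array(o['tool_pos'])
w=ray([[211,128],[316,127],[200.5,113],[327,113],[204,246]],15.5,c);t=(w-p)@R;print(t)
print(t[:2].mean(0)-[57.8,0,0], t[2:4].mean(0)-[70,0,0])
k=ray([[183,153],[331,152.5],[258,160]],p[2]+6,c);print((k-p)@R)
```

```text
[[ 60.31 -40.3  101.23]
 [ 61.3   50.08 100.93]
 [ 72.78 -48.74 101.24]
 [ 72.94  58.79 100.89]
 [-50.61 -51.47 101.39]]
[  3.01   4.89 101.08] [  2.86   5.03 101.07]
[[ 53.47 -39.39  -5.94]
 [ 53.89  38.65  -6.19]
 [ 49.83   0.21  -6.06]]
```

```bash
python3 -m handwheel '[[[0.063,0.095,0.3,0,0,0,1],[0,0,0.7,0,0,0,1],[0,0,0.6,0,0,0,1],[0,0,0.2,0,0,0,1],[0,0,0,0,0,0,1]]]'
python3 -m handwheel '[[[0,0,0.1,0,0,0,1],[0,0,0.1,0,0,0,1],[0,0,0,0,0,0,1]]]'
```

```text
time: 25.3
tool_pos: [594.9, 282.2, 45.7]
orientation: [[-0.053, 0.999, -0.001], [0.999, 0.053, -0.0], [-0.0, -0.001, -1.0]]
contact_force: [0.2, -0.4, -2.0]
grip_width: 11.1
grip_force: 30.0
time: 25.68
tool_pos: [595.1, 282.7, 38.4]
orientation: [[-0.054, 0.999, 0.0], [0.999, 0.054, -0.0], [-0.0, 0.0, -1.0]]
contact_force: [-0.2, -0.0, -1.7]
grip_width: 10.8
grip_force: 30.0
```

```bash
for i in 1 ; do python3 -m handwheel '[[[0,0,0.08,0,0,0,1],[0,0,0.05,0,0,0,1],[0,0,0,0,0,0,1]]]'
python3 -m handwheel '[[[0,0,0.06,0,0,0,1],[0,0,0,0,0,0,1]]]'
python3 -m handwheel '[[[0,0,0.06,0,0,0,1],[0,0,0,0,0,0,1]]]'; done | grep -v orient
```

```text
time: 26.05
tool_pos: [595.1, 282.9, 33.5]
contact_force: [-2.7, 0.3, 3.8]
grip_width: 10.8
grip_force: 30.0
time: 26.3
tool_pos: [595.2, 282.8, 30.6]
contact_force: [-1.8, 0.6, 2.1]
grip_width: 10.9
grip_force: 30.0
time: 26.55
tool_pos: [594.7, 282.5, 27.4]
contact_force: [-0.7, 0.8, -2.8]
grip_width: 11.2
grip_force: 30.0
```

```bash
(python3 -m handwheel '[[[0,0,0.05,0,0,0,1],[0,0,0,0,0,0,1]]]'
python3 -m handwheel '[[[0,0,0.04,0,0,0,1],[0,0,0,0,0,0,1],[0,0,0,0,0,0,1]]]') | grep -v orient
python3 - <<'E'
from h import *
im=env.snapshot('scene')[...,::-1]
c=env.calibration('scene');K,V=c['camera_matrix'],c['view']
q=V[:3,:3]@[592,282,30]+V[:3,3];u=(K@q)[:2]/q[2];print(u);x,y=u.astype(int)
cv2.imwrite('pics/s9.png',cv2.resize(im[y-45:y+45,x-60:x+60],(800,600),interpolation=cv2.INTER_CUBIC))
E
```

```text
time: 26.8
tool_pos: [594.5, 282.4, 25.6]
contact_force: [-2.4, -0.5, -3.1]
grip_width: 11.1
grip_force: 30.0
time: 27.18
tool_pos: [594.6, 282.5, 25.5]
contact_force: [-6.3, -1.7, 5.1]
grip_width: 11.0
grip_force: 30.0
[389.08 269.99]
```

View pics/s9.png

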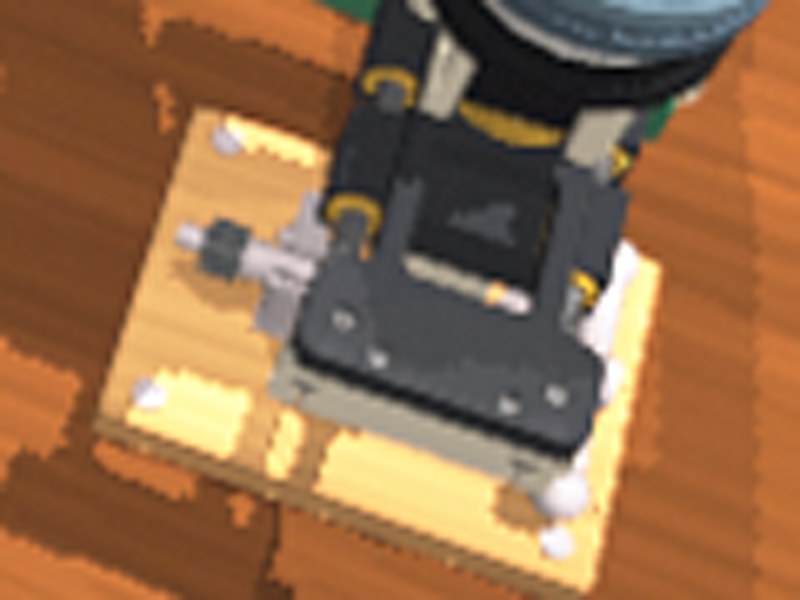

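The key sits low in the clips, with the gear end out at (225,250) and the shank passing through the clip at (290,270). The rising force at 25.5 mm (axis about 31 mm) suggests it is home. I press a little more to confirm.

```bash
(python3 -m handwheel '[[[0,0,0.06,0,0,0,1],[0,0,0,0,0,0,1],[0,0,0,0,0,0,1]]]'
python3 -m handwheel '[[[0,0,-0.06,0,0,0,1],[0,0,0,0,0,0,0.6],[0,0,0,0,0,0,0.6],[0,0,0,0,0,0,0.6],[0,0,0,0,0,0,0.6]]]'
python3 -m handwheel '[[[0,0,-0.4,0,0,0,0.6],[0,0,-0.9,0,0,0,0.6],[0,0,-0.9,0,0,0,0.6],[0,0,-0.9,0,0,0,0.6],[0,0,-0.9,0,0,0,0.6]]]'
python3 -m handwheel '[[[-1,-0.5,-0.5,0,0,0,0.6],[-1,-0.5,-0.5,0,0,0,0.6],[-1,-0.5,0,0,0,0,0.6],[-1,-0.5,0,0,0,0,0.6],[-1,-0.5,0,0,0,0,0.6]]]') | grep -v orient
python3 - <<'E'
from h import *
im=env.snapshot('scene')[...,::-1]; t=env.snapshot('top')[...,::-1]
cv2.imwrite('pics/s10.png',im);cv2.imwrite('pics/t10.png',t)
a=cv2.resize(im[225:315,329:449],(800,600),interpolation=cv2.INTER_CUBIC)
cv2.imwrite('pics/fin.png',np.hstack([cv2.resize(a,(400,300)),cv2.resize(t,(400,300))]))
E
```

```text
time: 27.6
tool_pos: [594.6, 282.5, 25.3]
contact_force: [-10.5, -3.6, 17.4]
grip_width: 11.0
grip_force: 30.0
time: 28.22
tool_pos: [595.5, 282.7, 24.7]
contact_force: [-0.5, -0.1, -0.3]
grip_width: 36.9
grip_force: 0.0
time: 28.85
tool_pos: [595.3, 282.8, 187.4]
contact_force: [0.3, -0.1, -0.5]
grip_width: 37.4
grip_force: 0.0
time: 29.48
tool_pos: [505.6, 76.4, 226.2]
contact_force: [0.2, -1.1, 0.2]
grip_width: 37.1
grip_force: 0.0
```

View pics/fin.png

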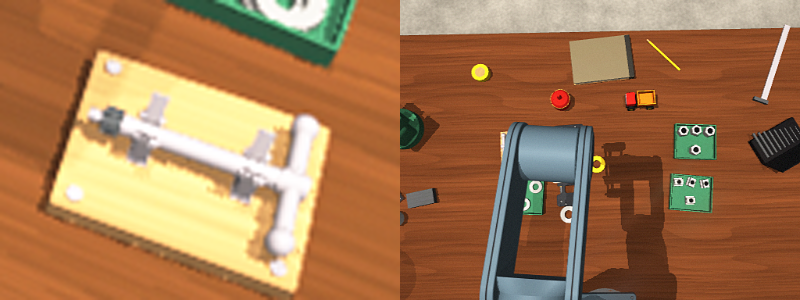

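The left crop shows the key down in both clips, with clip centres near (145,130) and (255,165) and the bar at (292,185). The top view shows both nuts in their trays, at (696,149) and (690,200), with the oil can and truck where they were. Force rose steeply at axis height of about 31 mm, so the key is home, and I hand in.

```bash
python3 -c "
from workcell import env
print(env.hand_in())"
```

```text
the job is handed in; nothing more can be done
None
```

I handed the job in at about 29.5 s: the hex nut, T-slot nut and washer are on the floors of their own trays, the chuck key is in both clips with its axis at about 31 mm, and the oil can and truck weren't touched; no verdict came back.

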